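Clamp the grease gun and hold its follower back for a cartridge change

ROBOT

A 6-joint arm with a two-finger parallel gripper is mounted at the origin on the work surface. World frame = base frame: x ahead of the robot, y to its left, z up, the work surface at z = 0. Lengths are in m, angles in rad, forces in N, time in s.
With the tool pointing down it reaches from about 0.325 to 0.775 m from the base axis. Payload 5.5 kg.
Tool frame: the origin (TCP) lies between the finger pads; the fingertips stand 8 mm ahead of it and the grasp point (between the pads) lies 11 mm behind it (tcp_to_tips is the distance from the TCP to the fingertips, in m); z points along the fingers, y is the direction in which the jaws open and shut (so a half turn about z gives the same grasp; the last joint's range is limited). The gripper opens to 88 mm and grips with 3 to 60 N. Pads are 20 mm wide; open, the fingers measure 115 mm over their backs; the gripper's body (75 mm by 178 mm) begins 61 mm behind the grasp point.
Start: joints at [-1.275, 0.091, 1.231, -0, 1.82, -0.057], TCP at [0.207, -0.563, 0.231] pointing down, gripper open.
Joint ranges: [-2.87, 2.87], [-0.86, 2.18], [0.17, 2.46], [-1.51, 4.65], [0.06, 2.69], [-2.65, 2.65]. Speed limits (rad/s): [2.57, 2.57, 3.01, 3.14, 3.14, 3.14].

INTERFACE

Orientations are given as a unit quaternion [w, x, y, z].
In Python, from bench import * gives the robot as it stands. Calls block until the motion is done:
- move_to(position, orientation): joint-space move of the TCP to a pose.
- move_l(position, speed=0.15, orientation=None): straight line of the TCP; orientation=None keeps the orientation; speed is the mean speed in m/s.
- movej(angles): joint-space move.
- gripper_open() and close(): open the fingers fully, or close them until they stop; the grip force is fixed at half the most.
- hold(seconds).
- inverse_kinematics(position, orientation): joint angles nearest the present ones, or None.
- state(): the state.
- get_image(name): name is "side" or "top" or "wrist"; returns a dict with "frame" (384x512x3 uint8, blue, green, red), "depth" (384x512 float32, m along the optical axis (not along the pixel's ray), 0 where there is no reading), "camera_matrix" (3x3 intrinsics, pixels), "view" (4x4, takes a point from world to camera coordinates). Camera axes: x right, y up, looking along -z (the intrinsics and any distortion apply to the point x, -y, -z); pixel columns grow to the right and rows downward; lengths in m; the calibration is good to about 2 mm. A picture is of the moment at which its call begins.
A pose or a line that the arm cannot do raises IKError and nothing moves.
- job_done(): hands the job in, once; it reports no verdict.
The state is a dict: "time": time; "joint_pos": joint angles; "dq": joint speeds; "joint_torque": joint torques, N m; "ee_pos": TCP position; "ee_rot": TCP orientation; "ft_force": force on the tool from outside, world axes, zero at the start; "moment": the same for the moment, N m; "finger_gap": finger opening in m.
Only numpy, scipy, OpenCV 4.12 (cv2) and the standard library are available. Lean on these libraries where they do the work, as an engineer would, in place of code of your own. Each camera call takes 0.05 s, during which the arm holds its last target. There are 200 camera calls.

TASK

The grease gun lies ready in its cradle for a new cartridge. Swing the toggle clamp's red handle upright and over centre so that its arm locks down on the gun's barrel and stays there, then draw the follower rod straight out by its T-handle against its spring until the red ring on the rod has just come fully out of the end cap, and keep it there: finish while still holding the rod at the mark, with the clamp left locked, the gun unshifted in the cradle and everything else on the deck undisturbed.

Things in the scene. Friction and masses are not known exactly. Their poses are not given: they have to be found in the camera images.
- cradle: Fixed alloy base plate 170 x 225 x 12 mm with black vee blocks carrying the grease gun and a toggle clamp bolted on; turned by up to 15 degrees. Origin on the deck below the middle of the gun's barrel. y runs along the gun towards its head; end cap and T-handle are on the -y side and the rod pulls out along -y. x points from the gun to the clamp, z up. Gun axis at z = 58 mm.
- clamp_grip (a point): Where to take the clamp handle: on the axis of its red sleeve (17 mm thick, 58 mm long), 23 mm from the free end. It moves in the cradle's plane y = 0, on an arc of 90 mm radius about point clamp_pivot. Fully open: x = 154, z = 82 mm, the handle almost level, pointing away from the gun. Locked: x = 100, z = 178 mm, 15 degrees from upright.
- clamp_pivot (a point): Fixed point about which clamp_grip swings (not a visible pin): x = 65, y = 0, z = 95 mm in the cradle frame. Swung up and towards the gun the handle closes the clamp; 6 to 10 N at the grip takes it over centre. Pinched from its two sides (fingers closing along the cradle's y) the handle can turn between the fingers, so that the gripper may keep pointing down.
- clamp_handle (a joint): Angle between the clamp's handle and its toggle link, rad: 0 = fully open, rising as the handle swings up towards the gun, 2.06 = dead centre, 2.16 = locked against its stop just past centre, where it stays when let go. Starts open, at 0 to 0.6, and stays where it is left.
- clamp_arm: The clamp's steel arm with a black rubber-tipped spindle (20 mm diameter). Origin at its pivot, 92 mm above the deck. When locked the arm lies nearly level across the gun, its top 115 mm (spindle end 135 mm) above the deck, and its tip squeezes the barrel from above.
- gun: Lever grease gun, about 0.7 kg, lying loose in the vees; unclamped it slides out of place when the rod is pulled. Origin on the barrel axis, 58 mm above the deck; y along the barrel towards the head. Grey barrel 42 mm thick from y = -75 to 70 mm, steel end cap 47 mm thick from -95 to -75 mm, dark head block 40 mm wide, red pump lever on the side away from the clamp.
- cap_face (a point): Centre of the outer face of the grease gun's end cap, where the follower rod comes out.
- pull (a joint): How far the follower rod is drawn out, m: 0 = home (its spring keeps it there), 0.085 = the 10 mm wide red ring on the rod has just come fully out of the end cap (hidden inside at first), 0.112 = end stop. The spring pulls back with 6 N at home and 13 N at the mark.
- pull_rod: The steel follower rod, 8 mm diameter, with its T-handle; moves with joint pull. Its y axis runs along the rod, towards the gun.
- tee (a point): Centre of the T-handle's cross-bar: 10 mm diameter, 64 mm long, level, square to the rod, 58 mm above the deck. At home 53 mm outside the end cap's face; between the two, 48 mm of bare 8 mm rod is free to be pinched or straddled from above, hooked behind the cross-bar.
- cartridge: Bystander: white grease cartridge standing upright, 34 mm diameter, 135 mm high, beyond the gun's outlet. Origin under its centre.
- coupler: Bystander: brass coupler, 19 mm diameter, 32 mm high, standing on the cradle plate. Origin under its centre.
- oil_jug: Bystander: grey oil bottle, 90 mm diameter, 230 mm high. Origin under its centre.
- tub: Bystander: white jar with red cap, 84 mm diameter, 90 mm high. Origin under its centre.
- wrench: Bystander: open-ended wrench lying flat, about 0.2 m long.
- screwdriver: Bystander: screwdriver lying flat, about 0.2 m long.
- hose_clip: Bystander: steel hose clip, a ring 56 mm across and 13 mm high, lying flat. Origin under its centre.

How it is judged:
By the outcome, as a careful person would: the job done as asked, in the order asked, and still so for the second after the job is handed in, while the arm keeps its last pose, push and grip.
It also fails if it takes over 51 s, if anything falls off the work surface, if the arm or the gripper's body presses on something with over 40 N, if the wrist force passes 120 N, or if a joint passes its speed limit or range.

## Working session

There is one attempt and no reset: what is moved stays moved. The work goes in short steps, each a Python script; the robot and the scene stay as the last script left them, time stands still between calls to the robot, and variables do not carry over. Pictures are saved under pics/ and viewed, about 8 in all and at most 12, crops included, and the job is handed in when it is done.

```bash
ls; mkdir -p pics; python3 - <<'E'
from bench import *
import cv2,numpy as np
s=state();print(s['time'],s['ee_rot'],s['finger_gap'])
for n in("top","side"):
    d=get_image(n);np.savez(f'pics/{n}0.npz',**d);cv2.imwrite(f'pics/{n}0.png',d['frame']);print(d['camera_matrix'],d['view'])
a=cv2.imread('pics/top0.png');b=cv2.imread('pics/side0.png')
E
```

```text
pics
0.0 [-9.63746151e-04  9.84487963e-01  1.75449440e-01 -1.22087871e-04] 0.08805177635492618
[[351.11877699   0.         258.69022547]
 [  0.         351.11877699 196.41587041]
 [  0.           0.           1.        ]] [[ 0.01531362 -0.9998437  -0.00883599 -0.05452208]
 [ 0.9972666   0.01463412  0.07242362 -0.45990032]
 [-0.07228299 -0.00992091  0.99733482 -0.96261097]
 [ 0.          0.          0.          1.        ]]
[[400.42879086   0.         261.78655625]
 [  0.         400.42879086 194.31744559]
 [  0.           0.           1.        ]] [[ 0.99964028 -0.02391836 -0.01213383 -0.47025543]
 [ 0.02259872  0.50752897  0.86133828 -0.06730187]
 [-0.01444353 -0.86130265  0.50788693 -1.22129992]
 [ 0.          0.          0.          1.        ]]
```

View pics/top0.png

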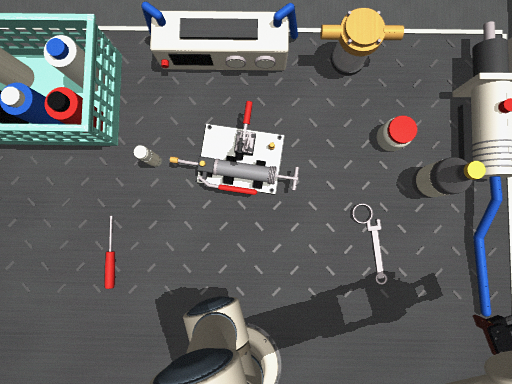

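View pics/side0.png

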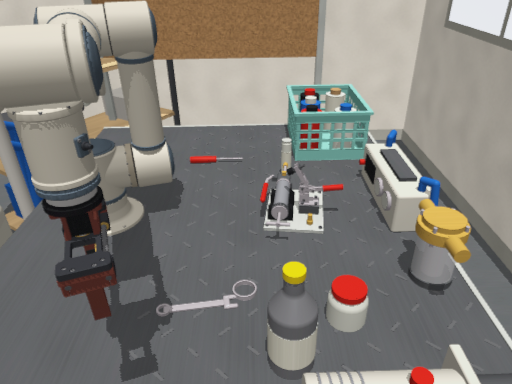

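The top view shows the gun lying from the cartridge at (147,155) to the T-handle at (295,178), with the clamp's red handle at (248,112). The side view shows the clamp open and nothing in the way around the T-handle. Next I'll get a rough fix and move above for a close look.

```bash
cat > h.py <<'E'
import numpy as np,cv2
from scipy.spatial.transform import Rotation as R
def ray(d,px):
    K=d['camera_matrix'];V=d['view'];p=np.linalg.inv(K)@[px[0],px[1],1]
    o=-V[:3,:3].T@V[:3,3];return o,V[:3,:3].T@(p*[1,-1,-1])
def onz(d,px,z):
    o,r=ray(d,px);return o+r*(z-o[2])/r[2]
def proj(d,P):
    c=d['view'][:3,:3]@P+d['view'][:3,3];q=d['camera_matrix']@(c*[1,-1,-1]);return q[:2]/q[2]
def cloud(d):
    h,w=d['depth'].shape;u,v=np.meshgrid(np.arange(w),np.arange(h));z=d['depth']
    K=d['camera_matrix'];c=np.stack([(u-K[0,2])/K[0,0]*z,-(v-K[1,2])/K[1,1]*z,-z],-1)
    V=d['view'];return (c-V[:3,3])@V[:3,:3]
def down(yaw):  # tool z down, tool y (jaws) along world direction at angle yaw
    y=np.array([np.cos(yaw),np.sin(yaw),0]);z=np.array([0,0,-1.]);x=np.cross(y,z)
    q=R.from_matrix(np.stack([x,y,z],1)).as_quat();return q[[3,0,1,2]]
E
python3 - <<'E'
from h import *
d=dict(np.load('pics/top0.npz'))
for n,p,z in [('tee',(295,178),.058),('head',(203,163),.058),('handle tip',(250,102),.1),('sleeve base',(245,124),.1),('console',(220,70),.1)]:print(n,onz(d,p,z))
hsv=cv2.cvtColor(d['frame'],cv2.COLOR_BGR2HSV)
m=((hsv[...,1]<40)&(hsv[...,2]>190)).astype('uint8');m[:118]=0;m[200:]=0;m[:,:195]=0;m[:,285:]=0
pts=[onz(d,p,.012)[:2] for p in np.argwhere(m)[:,::-1]]
print(cv2.minAreaRect(np.float32(pts)*1000))
C=cloud(d);red=((hsv[...,0]<8)|(hsv[...,0]>172))&(hsv[...,1]>150)&(hsv[...,2]>80)
red[:90]=0;red[135:]=0;red[:,:225]=0;red[:,270:]=0
print(np.round(C[red][::6],3))
from bench import *
w=get_image('wrist');s=state();V=w['view'];o=-V[:3,:3].T@V[:3,3]
T=R.from_quat(np.array(s['ee_rot'])[[1,2,3,0]]).as_matrix()
print('cam in tool',T.T@(o-s['ee_pos']),'axes',T.T@V[:3,:3].T, w['camera_matrix'][0])
for yaw in(-.17,-.17+np.pi,np.pi/2-.17,-np.pi/2-.17):
  for p in([.46,0,.35],[.61,.0,.10],[.45,-.1,.05],[.43,-.25,.047]):print(yaw,p,inverse_kinematics(p,down(yaw)))
E
```

```text
tee [ 0.50851097 -0.14448615  0.058     ]
head [0.54563739 0.10325828 0.058     ]
handle tip [ 0.70047984 -0.02207819  0.1       ]
sleeve base [ 0.64207508 -0.01012525  0.1       ]
console [0.78526684 0.05802829 0.1       ]
((573.877685546875, 4.4405059814453125), (254.30612182617188, 187.75306701660156), 84.5860824584961)
[[ 0.702 -0.014  0.103]
 [ 0.7   -0.017  0.101]
 [ 0.697 -0.017  0.101]
 [ 0.694 -0.017  0.103]
 [ 0.692 -0.017  0.102]
 [ 0.689 -0.017  0.103]
 [ 0.687 -0.015  0.1  ]
 [ 0.685 -0.012  0.099]
 [ 0.683 -0.009  0.097]
 [ 0.714 -0.021  0.001]
 [ 0.681 -0.022  0.094]
 [ 0.677 -0.022  0.099]
 [ 0.675 -0.022  0.096]
 [ 0.673 -0.022  0.095]
 [ 0.67  -0.02   0.094]
 [ 0.667 -0.017  0.096]
 [ 0.664 -0.015  0.097]
 [ 0.659 -0.013  0.104]
 [ 0.659 -0.012  0.098]
 [ 0.656 -0.012  0.098]
 [ 0.653 -0.01   0.099]
 [ 0.652 -0.007  0.094]
 [ 0.649 -0.005  0.095]
 [ 0.65  -0.02   0.091]]
cam in tool [ 0.06524814 -0.00046074 -0.15382338] axes [[ 1.33080963e-03  9.70701775e-01  2.40283775e-01]
 [ 9.99998991e-01 -1.41131993e-03  1.62984266e-04]
 [ 4.97326397e-04  2.40283316e-01 -9.7070
[... 1103 characters left out ...]
9328866e+00]
1.4007963267948966 [0.43, -0.25, 0.047] [-5.95036999e-01 -1.44535660e-01  1.78868592e+00 -4.44089210e-16
  1.49744239e+00 -1.99583333e+00]
-1.7407963267948965 [0.46, 0, 0.35] [-7.39805090e-02 -2.21366243e-01  1.31460143e+00 -4.44089210e-16
  2.04835747e+00  1.66681582e+00]
-1.7407963267948965 [0.61, 0.0, 0.1] [-5.57666053e-02  1.30963125e-01  1.41903711e+00 -4.44089210e-16
  1.59159241e+00  1.68502972e+00]
-1.7407963267948965 [0.45, -0.1, 0.05] [-2.92492338e-01 -2.51643853e-01  1.87611011e+00 -4.44089210e-16
  1.51712639e+00  1.44830399e+00]
-1.7407963267948965 [0.43, -0.25, 0.047] [-5.95036999e-01 -1.44535660e-01  1.78868592e+00 -4.44089210e-16
  1.49744239e+00  1.14575933e+00]
```

```bash
python3 - <<'E'
from h import *
from bench import *
move_to([.50,-.03,.27],down(np.pi/2-.15))
d=get_image('wrist');np.savez('pics/w1.npz',**d);cv2.imwrite('pics/w1.png',d['frame']);s=state();print(s['time'],s['ee_pos'])
E
```

```text
2.3833 [ 0.50002087 -0.03070513  0.26987015]
```

View pics/w1.png

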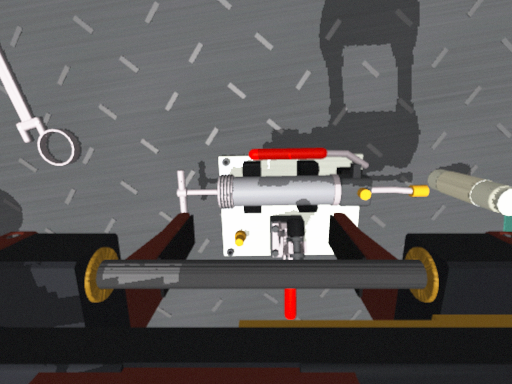

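The wrist view shows the T-bar at (182,171)-(183,211), the cap face at column 219 with the rod on row 192, the barrel spanning columns 231-340, and the red handle at (291,302). Next I'll fit the axis and the handle from the depth.

```bash
python3 - <<'E'
from h import *
d=dict(np.load('pics/w1.npz'));C=cloud(d)
T=np.array([onz(d,p,.063) for p in((182,171),(183,211))]);print('tee ends',T,np.linalg.norm(T[0]-T[1]))
tee=T.mean(0)
# barrel: gun edges rows per column, ray onto axis plane
P=[]
for c in list(range(236,283,4))+list(range(314,336,4)):
    col=C[165:220,c];k=np.where((col[:,2]>.066)&(col[:,2]<.085))[0]
    q=col[k];P.append([q[:,0].mean(),q[:,1].mean(),q[:,2].max(),len(k)])
P=np.array(P);print(np.round(P,4))
f=np.polyfit(P[:,1],P[:,0],1);print('x=f(y)',f,'yaw',-np.degrees(np.arctan(f[0])),'x at tee y',np.polyval(f,tee[1]),tee)
print('cap',onz(d,(219,192),.058),'rod',onz(d,(200,192),.062))
hsv=cv2.cvtColor(d['frame'],cv2.COLOR_BGR2HSV)
red=((hsv[...,0]<8)|(hsv[...,0]>172))&(hsv[...,1]>150)&(hsv[...,2]>60);red[:289]=0;red[322:]=0;red[:,:275]=0;red[:,305:]=0
m=np.argwhere(red);print(m.min(0),m.max(0))
for r in range(289,320,3):
    k=np.where(red[r])[0]
    if len(k):print(r,k.min(),k.max(),np.round(C[r,int(k.mean())],4))
m=((hsv[...,1]<40)&(hsv[...,2]>200)).astype('uint8');m[:150]=0;m[257:]=0;m[:,:218]=0;m[:,365:]=0
for p in((220,157),(223,255),(363,155)):print('plate',onz(d,p,.012))
E
```

```text
tee ends [[ 0.4797009  -0.13677823  0.063     ]
 [ 0.53632385 -0.14812881  0.063     ]] 0.05774940739371614
[[ 5.186e-01 -6.720e-02  7.970e-02  2.700e+01]
 [ 5.194e-01 -6.190e-02  8.020e-02  2.700e+01]
 [ 5.196e-01 -5.640e-02  7.940e-02  2.800e+01]
 [ 5.196e-01 -5.090e-02  7.960e-02  2.700e+01]
 [ 5.204e-01 -4.560e-02  8.050e-02  2.700e+01]
 [ 5.217e-01 -4.030e-02  7.970e-02  2.600e+01]
 [ 5.220e-01 -3.490e-02  7.930e-02  2.700e+01]
 [ 5.231e-01 -2.960e-02  8.040e-02  2.600e+01]
 [ 5.242e-01 -2.430e-02  7.940e-02  2.600e+01]
 [ 5.244e-01 -1.890e-02  7.930e-02  2.700e+01]
 [ 5.252e-01 -1.350e-02  7.990e-02  2.700e+01]
 [ 5.260e-01 -8.200e-03  8.050e-02  2.700e+01]
 [ 5.315e-01  3.740e-02  7.950e-02  2.700e+01]
 [ 5.323e-01  4.270e-02  7.990e-02  2.700e+01]
 [ 5.331e-01  4.800e-02  8.050e-02  2.700e+01]
 [ 5.339e-01  5.350e-02  7.970e-02  2.600e+01]
 [ 5.347e-01  5.870e-02  8.080e-02  2.700e+01]
 [ 5.355e-01  6.400e-02  8.030e-02  2.900e+01]]
x=f(y) [0.13008348 0.52692148] yaw -7.411615371931262 x at tee y 0.5083906352104729 [ 0.50801238 -0.14245352  0.063     ]
cap [ 0.51767961 -0.09315467  0.058     ] rod [ 0.51277492 -0.11872389  0.062     ]
[289 284] [319 295]
289 284 295 [ 0.6594 -0.0151  0.099 ]
292 284 295 [ 0.6638 -0.0156  0.0995]
295 284 295 [ 0.669  -0.0162  0.0989]
298 284 295 [ 0.6723 -0.0169  0.1009]
301 284 295 [ 0.6776 -0.0174  0.1002]
304 284 295 [ 0.6805 -0.0181  0.1027]
307 284 295 [ 0.685  -0.0187  0.1031]
310 284 295 [ 0.6911 -0.0193  0.1014]
313 284 295 [ 0.6942 -0.0199  0.1036]
316 285 295 [ 0.6988 -0.0191  0.1043]
319 287 293 [ 0.703  -0.0197  0.105 ]
plate [ 0.47346293 -0.09028483  0.012     ]
plate [ 0.63771212 -0.11631407  0.012     ]
plate [0.50349062 0.12864303 0.012     ]
```

```bash
cat >> h.py <<'E'
YAW=-.131;O=np.array([.5275,.003,0])
ex=np.array([np.cos(YAW),np.sin(YAW),0]);ey=np.array([-np.sin(YAW),np.cos(YAW),0])
def W(x,y,z):return O+x*ex+y*ey+np.array([0,0,z])
def grip(phi,r=.09):return W(.065+r*np.cos(phi),0,.095+r*np.sin(phi)-.011)
E
python3 - <<'E'
from h import *
from bench import *
d=dict(np.load('pics/top0.npz'));C=cloud(d);r=(abs(C[...,0]-.6)<.05)&(abs(C[...,1]-.0)<.04);print('clamp max z',np.sort(C[r][:,2])[-5:])
q=down(np.pi/2+YAW)
a=grip(np.radians(0));move_to(a+[0,0,.1],q)
move_l(a,.12);s=state();print(s['time'],s['ee_pos']-a,s['ft_force'])
close();s=state();print(s['time'],s['finger_gap'],s['ft_force'])
v=get_image('side');cv2.imwrite('pics/s2.png',cv2.resize(v['frame'][120:270,190:420],None,fx=3,fy=3))
E
```

```text
clamp max z [0.16429632 0.16439287 0.16460097 0.16510251 0.16537934]
4.1833 [ 5.32287807e-04 -7.75488170e-05  1.38718674e-03] [-0.52706536  0.43833091 -0.49205125]
5.2833 0.01601428995997967 [0.35021375 1.81894467 0.13961003]
```

View pics/s2.png

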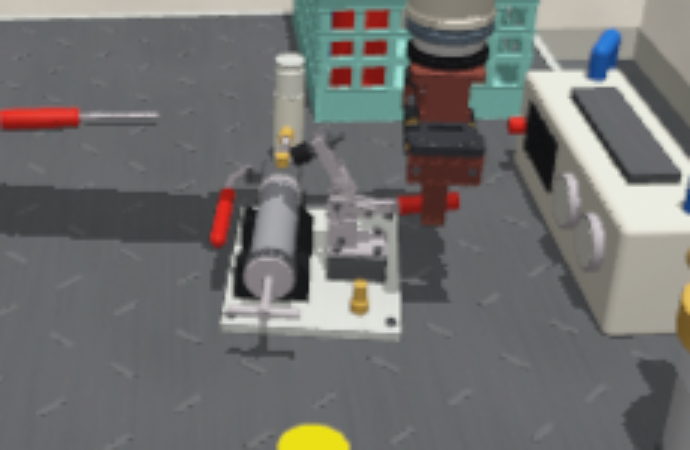

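The crop shows the fingers on the red sleeve at (435,205), and the 16 mm finger gap fits the 17 mm sleeve. Now I'll swing it along the arc.

```bash
python3 - <<'E'
from h import *
from bench import *
for ph in list(range(6,61,6))+[63,65,67,68.5]:
    a=grip(np.radians(ph));move_l(a,.06);s=state();f=np.array(s['ft_force'])
    print(ph,round(s['time'],2),np.round((s['ee_pos']-a)*1000,1),np.round(f,1),round(s['finger_gap'],4))
    if np.linalg.norm(f)>50:break
v=get_image('side');cv2.imwrite('pics/s3.png',cv2.resize(v['frame'][100:270,190:420],None,fx=3,fy=3))
E
```

```text
6 5.64 [-0.2  0.3  0.1] [-1.2  2.9 -0.8] 0.0161
12 5.95 [-0.7  0.4  0.2] [-4.5  3.9 -2.6] 0.016
18 6.26 [-0.8  0.3  0.5] [-4.4  3.9 -2.8] 0.0163
24 6.57 [-0.9  0.4  0.9] [-4.9  3.8 -2.5] 0.0161
30 6.88 [-1.   0.4  1.2] [-4.3  3.9 -3.6] 0.0165
36 7.18 [-1.   0.4  1.3] [-4.6  5.3 -2.9] 0.0163
42 7.49 [-1.   0.4  1.3] [-3.8  5.9 -6.2] 0.0161
48 7.8 [-0.8  0.4  1.3] [-1.7  4.7 -6.1] 0.0162
54 8.11 [-0.6  0.4  1.2] [-2.8  4.9 -5.9] 0.0168
60 8.42 [-0.3  0.3  1.2] [-1.1  4.9 -5.3] 0.0166
63 8.67 [0.5 0.2 0.7] [ 3.2  4.7 -7.8] 0.0162
65 8.92 [1.2 0.1 0.4] [ 5.3  4.9 -9.8] 0.0159
67 9.17 [1.5 0.1 0.1] [  7.9   4.1 -11.1] 0.0163
68.5 9.42 [ 1.6  0.1 -0. ] [  9.5   4.6 -12.1] 0.0165
```

View pics/s3.png

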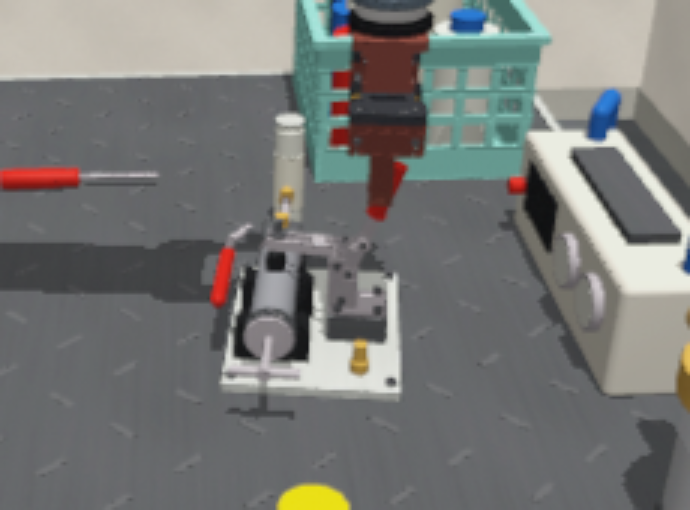

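The arm is down on the barrel and the handle is near upright at (388,190). There has been no clear stop contact yet, so I'll push on in small steps until the force rises steeply.

```bash
python3 - <<'E'
from h import *
from bench import *
for ph in np.arange(69.5,76,1):
    a=grip(np.radians(ph));move_l(a,.03);s=state();f=np.array(s['ft_force']);p=s['ee_pos']-O
    X,Z=p@ex-.065,p[2]+.011-.095;t=np.arctan2(Z,X);ft=f@(-np.sin(t)*ex+np.array([0,0,np.cos(t)]))
    print(ph,round(s['time'],2),'actual',round(np.degrees(t),2),round(np.hypot(X,Z)*1e3,1),np.round(f,1),'Ft',round(ft,1))
    if ft<-26:break
v=get_image('side');cv2.imwrite('pics/s4.png',v['frame'])
E
```

```text
69.5 9.72 actual 68.54 90.5 [  9.2   4.1 -12.2] Ft -12.4
70.5 9.97 actual 69.63 90.4 [  8.4   5.  -12.1] Ft -11.4
71.5 10.22 actual 70.82 90.2 [  6.7   4.5 -11.5] Ft -9.5
72.5 10.47 actual 72.06 90.1 [  5.6   4.9 -11.7] Ft -8.2
73.5 10.72 actual 73.16 89.9 [  3.7   4.9 -11. ] Ft -6.1
74.5 10.97 actual 73.41 89.9 [  9.2   3.7 -13.3] Ft -12.1
75.5 11.22 actual 73.66 89.9 [ 15.9   4.6 -16.3] Ft -19.2
```

The force peaked, dropped, then rose sharply at a hard stop, so the clamp has gone over centre. I'll release it and go above the rod.

```bash
python3 - <<'E'
from h import *
from bench import *
move_l(grip(np.radians(74)),.05);gripper_open()
p=np.array(state()['ee_pos']);move_l(p+[0,0,.09],.15)
move_to(W(0,-.15,.17),down(YAW))
s=state();print(s['time'],s['ft_force'],s['ee_pos']-W(0,-.15,.17))
d=get_image('wrist');np.savez('pics/w5.npz',**d);cv2.imwrite('pics/w5.png',d['frame'])
v=get_image('side');np.savez('pics/s5.npz',**v)
cv2.imwrite('pics/both5.png',np.vstack([d['frame'][:,:],cv2.resize(v['frame'][130:270,240:350],None,fx=2,fy=2)[:216].copy() if 0 else np.pad(cv2.resize(v['frame'][135:240,240:360],None,fx=2,fy=2),((0,0),(0,272),(0,0)))]))
E
```

```text
14.6333 [ 0.85911463 -0.7643166  -0.4211855 ] [ 7.14563136e-05  2.80178693e-04 -2.70018821e-04]
```

View pics/both5.png

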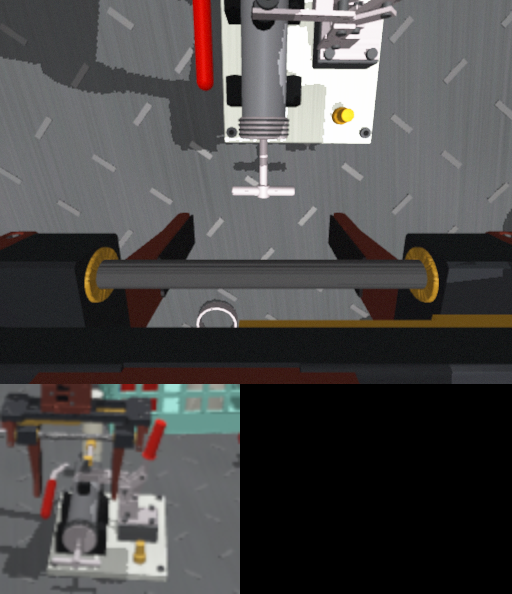

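The clamp stayed locked, with its arm level over the barrel and the handle still upright. The T-bar runs (232-295, 191), the rod is on column 263 and the cap face on row 137.

```bash
python3 - <<'E'
from h import *
d=dict(np.load('pics/w5.npz'))
for n,p,z in(('tee',(263.5,191),.062),('L',(232,191),.06),('R',(295,191),.06),('rod',(263.5,165),.062),('rod2',(263.5,145),.062),('cap',(263.5,137),.06)):
    q=onz(d,p,z);print(n,np.round(q,4),'cradle',np.round([(q-O)@ex,(q-O)@ey],4))
C=cloud(d);r=C[60:115,235:295].reshape(-1,3);r=r[(r[:,2]>.072)];c=(r-O)@np.c_[ex,ey];print('barrel top x vs y',np.polyfit(c[:,1],c[:,0],1),c[:,0].mean(),r[:,2].max())
b=C[188:194,232:296].reshape(-1,3);b=b[b[:,2]>.05];c=(b-O)@np.c_[ex,ey];print(c.mean(0),np.polyfit(c[:,0],c[:,1],1))
E
```

```text
tee [ 0.5103 -0.1447  0.062 ] cradle [ 0.0023 -0.1487]
L [ 0.4784 -0.1411  0.06  ] cradle [-0.0299 -0.1493]
R [ 0.5422 -0.1493  0.06  ] cradle [ 0.0345 -0.1491]
rod [ 0.5136 -0.1184  0.062 ] cradle [ 0.0021 -0.1222]
rod2 [ 0.5161 -0.099   0.062 ] cradle [ 0.002  -0.1026]
cap [ 0.5171 -0.0915  0.06  ] cradle [ 0.002  -0.0951]
barrel top x vs y [0.00658522 0.00237646] 0.0020348659271299863 0.3237157972090712
[ 0.00169149 -0.14774021] [-0.00111164 -0.14773833]
```

```bash
sed -i 's/^O=.*//; s/;O=np.array(\[.5275,.003,0\])/;O=np.array([.5295,.003,0])/' h.py; python3 - <<'E'
from h import *
from bench import *
move_l(W(0,-.130,.17),.15);move_l(W(0,-.130,.047),.12)
print(state()['ft_force']);close();s=state();p0=np.array(s['ee_pos']);print(s['time'],s['finger_gap'],s['ft_force'])
move_l(W(0,-.130-.02,.047),.04);s=state();print(s['time'],np.round(s['ft_force'],1),(s['ee_pos']-p0)@ey)
move_l(W(0,-.130-.08,.047),.05);s=state();print(s['time'],np.round(s['ft_force'],1),(s['ee_pos']-p0)@ey,s['finger_gap'])
d=get_image('wrist');np.savez('pics/w6.npz',**d);cv2.imwrite('pics/w6.png',d['frame'])
E
```

```text
[-0.32044206  0.63969333  0.89409575]
17.4083 0.006964399890839527 [-0.94449854  0.04157739  0.6625686 ]
18.0583 [-0.6  7.1  1.2] -0.01841466155224711
19.4083 [-1.6 11.5  2.5] -0.07692689006718409 0.007049352747285386
```

View pics/w6.png

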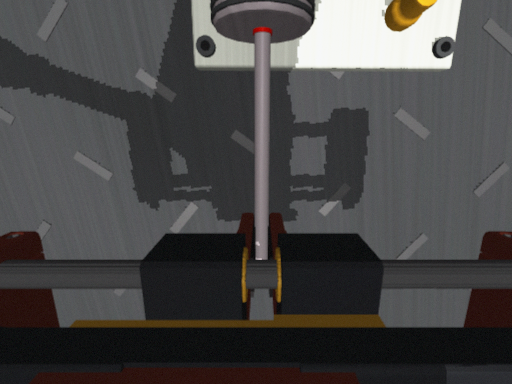

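The red ring is just emerging under the cap at (262,29). I'll measure its outer edge to get the pull.

```bash
cat >> h.py <<'E'
def ring(d):
    h=cv2.cvtColor(d['frame'],cv2.COLOR_BGR2HSV);red=((h[...,0]<8)|(h[...,0]>172))&(h[...,1]>120)&(h[...,2]>50)
    m=np.zeros_like(red);m[5:150,245:280]=red[5:150,245:280];k=np.argwhere(m)
    c=[x for x in range(257,267)];r0=np.array([np.where(m[:,x])[0][[0,-1]] for x in c if m[:,x].any()])
    print('rows',r0.tolist())
    a,b=r0[:,0].mean()-.5,np.median(r0[:,1])+.5
    for n,r in(('top',a),('bottom',b)):
        q=onz(d,(262,r),.062);print(n,r,'cradle y',round((q-O)@ey,4))
    return d
E
python3 - <<'E'
from h import *
d=ring(dict(np.load('pics/w6.npz')))
print('TCP cradle proj of cap face centre', proj(d,W(0,-.095,.062)), proj(d,W(0,-.095,.058)))
E
```

```text
rows [[27, 31], [27, 31], [27, 31], [27, 31], [27, 31], [26, 31], [27, 31], [27, 31], [27, 31], [27, 31]]
top 26.4 cradle y -0.0963
bottom 31.5 cradle y -0.0984
TCP cradle proj of cap face centre [263.103928    23.34100956] [263.0418475   26.47848132]
```

```bash
python3 - <<'E'
from h import *
from bench import *
move_l(W(0,-.130-.0885,.047),.03);hold(.3)
s=state();print(s['time'],np.round(s['ft_force'],1),(s['ee_pos']-W(0,-.130,.047))@ey,s['finger_gap'])
d=ring(get_image('wrist'));np.savez('pics/w7.npz',**d)
print('cap',proj(d,W(0,-.095,.062)))
cv2.imwrite('pics/w7.png',cv2.resize(d['frame'][0:120,200:330],None,fx=5,fy=5,interpolation=cv2.INTER_NEAREST))
E
```

```text
20.1917 [-0.6 11.5  3.1] -0.08516052952303585 0.007258838213657429
rows [[7, 31], [7, 31], [7, 31], [7, 31], [7, 31], [7, 31], [7, 31], [7, 31], [7, 31], [7, 31]]
top 6.5 cradle y -0.0963
bottom 31.5 cradle y -0.1067
cap [263.21510473   3.215061  ]
```

View pics/w7.png

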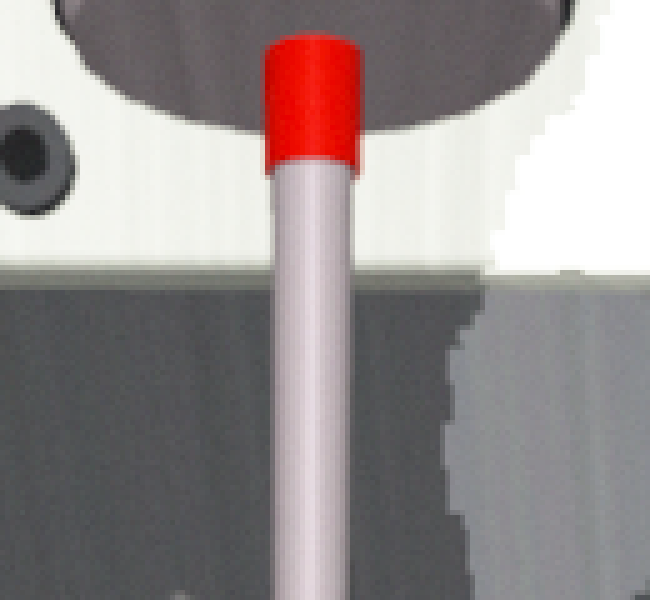

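The ring is visible over its whole width (25 rows, about 10 mm), right at the mark. I'll take about 1 mm more for margin, then check the clamp and the rest of the deck.

```bash
python3 - <<'E'
from h import *
from bench import *
move_l(W(0,-.130-.0896,.047),.03);hold(.5)
s=state();print(s['time'],np.round(s['ft_force'],1),(s['ee_pos']-W(0,-.130,.047))@ey,s['finger_gap'])
d=ring(get_image('wrist'));print('cap',proj(d,W(0,-.095,.062)))
v=get_image('side');t=get_image('top')
cv2.imwrite('pics/e8.png',np.hstack([cv2.resize(d['frame'][0:80,220:305],(340,320),interpolation=0),cv2.resize(v['frame'][130:260,240:360],(300,320)), ]))
for n,i in(('top',t),('side',v)):
    a=np.load(f'pics/{n}0.npz')['frame'];print(n)
    for nm,(x,y) in {'top':dict(cart=(147,155),brass=(272,146),clip=(362,213),wrench=(378,255),screw=(110,260)),'side':dict(jug=(293,330),tub=(347,305),brass=(310,218))}[n].items():
        k=np.s_[y-8:y+9,x-8:x+9];print(nm,np.abs(a[k].astype(int)-i['frame'][k]).mean().round(1))
E
```

```text
20.9917 [-0.3 12.7  3.4] -0.0861341108219174 0.007040473932054107
rows [[8, 31], [8, 31], [7, 31], [7, 31], [7, 31], [7, 31], [7, 31], [7, 31], [7, 31], [8, 31]]
top 6.8 cradle y -0.0974
bottom 31.5 cradle y -0.1076
cap [263.26794338   0.91290808]
top
cart 3.7
brass 2.4
clip 89.3
wrench 3.6
screw 3.4
side
jug 1.3
tub 1.5
brass 36.9
```

View pics/e8.png

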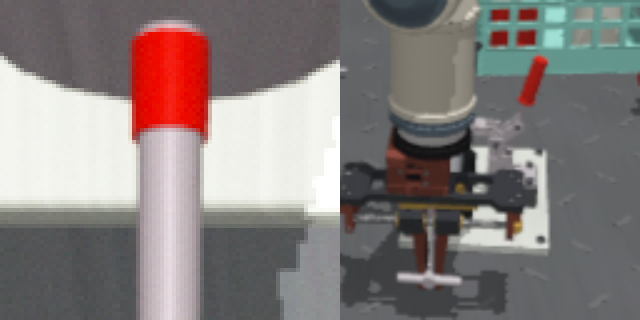

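```bash
python3 - <<'E'
from h import *
from bench import *
v=get_image('side');a=np.load('pics/side0.npz')['frame']
k=np.s_[278:302,230:260];x,y=a[k],v['frame'][k];print('clip diff side',np.abs(x.astype(int)-y).mean(),'edge match',cv2.matchTemplate(v['frame'][270:310,222:268],x,cv2.TM_CCOEFF_NORMED).max(),cv2.minMaxLoc(cv2.matchTemplate(v['frame'][270:310,222:268],x,cv2.TM_CCOEFF_NORMED))[3])
s=state();print(s['time'],np.round(s['ft_force'],1),(s['ee_pos']-W(0,-.130,.047))@ey)
job_done()
E
```

```text
clip diff side 1.5351851851851852 edge match 0.9997833 (8, 8)
21.1917 [ 0.5 12.7  2.7] -0.0861112251224828
the job is handed in; nothing more can be done
```

I swung the clamp handle over centre and let it go locked. Then I drew the follower rod out to the mark, and the gripper is still holding it there. I handed the job in at about 21 s of the 51 s allowed.

- **Clamp:** The force on the handle peaked, fell off past centre, then rose sharply against the stop. After I let go, the arm stayed level on the barrel and the handle stayed upright, and the handle was still upright in the last picture. The stop came about 6° later on the arc than I had worked out, probably because my position estimate was slightly off. I took the force drop and the hard stop as the proof that it locked.
- **Rod:** It is out about 86 mm by the arm's position. The last close-up shows the whole red ring, with a sliver of bare rod between it and the end cap. The spring pulls back with about 12.7 N and the grip has not slipped.
- **Gun:** The end cap sat where expected in the images during the pull, with no shift seen.
- **Other items:** The cartridge, coupler, wrench, screwdriver, oil jug and tub look unchanged from the start. Two of the picture comparisons disagreed: the hose clip from above and the coupler from the side. Each item matched in the other camera's view, so I put both mismatches down to the arm or its shadow being in the way.

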